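# Line up the grinders by height on the sideboard

## Task

Line up the four acrylic grinders in order of height on the walnut board, one standing upright in the middle of each cork pad, with the tallest at the end next to the butter dish and the shortest at the far end. Set each one down rather than dropping it, knock none of them over, and leave the butter dish and the glass cruet where they stand.

Things in the scene. Friction and masses are not known exactly. Their poses are not given: they have to be found in the camera images.
- grinder_tall: the tallest of four upright, round, loose grinders of clear acrylic with a steel foot and a steel twist top (the top 32 mm, same diameter as the body): 150 mm high, 54 mm diameter, about 250 g. Origin at the centre of its underside, z up along its axis.
- grinder_large: the second tallest of four upright, round, loose grinders of clear acrylic with a steel foot and a steel twist top (the top 32 mm, same diameter as the body): 125 mm high, 50 mm diameter, about 190 g. Origin at the centre of its underside, z up along its axis.
- grinder_medium: the third tallest of four upright, round, loose grinders of clear acrylic with a steel foot and a steel twist top (the top 32 mm, same diameter as the body): 100 mm high, 46 mm diameter, about 140 g. Origin at the centre of its underside, z up along its axis.
- grinder_small: the shortest of four upright, round, loose grinders of clear acrylic with a steel foot and a steel twist top (the top 32 mm, same diameter as the body): 75 mm high, 42 mm diameter, about 100 g. Origin at the centre of its underside, z up along its axis.
- pad_1: one of four equal round cork pads, 76 mm diameter, 2 mm thick, in a row 85 mm apart on a fixed walnut board 345 x 92 mm and 12 mm thick; this is the end at the robot's left (+y). Origin at the centre of its underside, on the board's top (z = 12 mm; the pad's top is at 14 mm). y runs along the row towards pad_1, x across it, away from the robot.
- pad_2: one of four equal round cork pads, 76 mm diameter, 2 mm thick, in a row 85 mm apart on a fixed walnut board 345 x 92 mm and 12 mm thick; this is second from the robot's left. Origin at the centre of its underside, on the board's top (z = 12 mm; the pad's top is at 14 mm). y runs along the row towards pad_1, x across it, away from the robot.
- pad_3: one of four equal round cork pads, 76 mm diameter, 2 mm thick, in a row 85 mm apart on a fixed walnut board 345 x 92 mm and 12 mm thick; this is third from the robot's left. Origin at the centre of its underside, on the board's top (z = 12 mm; the pad's top is at 14 mm). y runs along the row towards pad_1, x across it, away from the robot.
- pad_4: one of four equal round cork pads, 76 mm diameter, 2 mm thick, in a row 85 mm apart on a fixed walnut board 345 x 92 mm and 12 mm thick; this is the end at the robot's right (-y). Origin at the centre of its underside, on the board's top (z = 12 mm; the pad's top is at 14 mm). y runs along the row towards pad_1, x across it, away from the robot.
- butter_dish: white ceramic butter dish with its lid on, 145 x 98 mm, 78 mm high over the lid's knob, standing beyond one end of the walnut board, about 140 mm from the centre of the pad at that end; it may be the left or the right end (a round steel trivet, 160 mm across and 12 mm high, lies beyond the other). Origin at the centre of its underside.
- cruet: empty glass cruet, loose, 132 mm high, 70 mm across its round belly, narrow neck with a lip, standing among the grinders. Origin at the centre of its underside.
Mind the look-alikes: they are no part of the job. Leave any turquoise look-alike of the grinder_small alone.

How it is judged (in metres and radians):
At the end, for the whole second after the job is handed in: Each grinder stands upright (within 0.1 rad), released and at rest, on its own cork pad with its axis within 15 mm of the pad's centre; from the end where the butter dish stands the order is tallest, second, third, shortest (((horizontal distance between butter_dish and pad_1 below 0.25 m and horizontal distance between grinder_tall and pad_1 below 0.015 m and z of grinder_tall in the frame of pad_1 below 0.008 m and horizontal distance between grinder_large and pad_2 below 0.015 m and z of grinder_large in the frame of pad_2 below 0.008 m and horizontal distance between grinder_medium and pad_3 below 0.015 m and z of grinder_medium in the frame of pad_3 below 0.008 m and horizontal distance between grinder_small and pad_4 below 0.015 m and z of grinder_small in the frame of pad_4 below 0.008 m) or (horizontal distance between butter_dish and pad_4 below 0.25 m and horizontal distance between grinder_tall and pad_4 below 0.015 m and z of grinder_tall in the frame of pad_4 below 0.008 m and horizontal distance between grinder_large and pad_3 below 0.015 m and z of grinder_large in the frame of pad_3 below 0.008 m and horizontal distance between grinder_medium and pad_2 below 0.015 m and z of grinder_medium in the frame of pad_2 below 0.008 m and horizontal distance between grinder_small and pad_1 below 0.015 m and z of grinder_small in the frame of pad_1 below 0.008 m)) and angle between each of grinder_tall, grinder_large, grinder_medium, grinder_small's own z axis and vertical below 0.1 rad and linear speed of each of grinder_tall, grinder_large, grinder_medium, grinder_small below 0.02 m/s and contact force between each of grinder_tall, grinder_large, grinder_medium, grinder_small and the fingers below 0.1 N); the robot touches nothing.
It fails at once if the butter dish is shifted more than 25 mm (distance of butter_dish from where it was at the start of the episode above 0.025 m).
It fails at once if the glass cruet is shifted more than 25 mm or knocked over (distance of cruet from where it was at the start of the episode above 0.025 m or angle between cruet's own z axis and vertical above 0.5 rad).
It fails at once if a grinder is knocked over (angle between any of grinder_tall, grinder_large, grinder_medium, grinder_small's own z axis and vertical above 1.2 rad).
It fails at once if a grinder is dropped (moves faster than 0.6 m/s with no finger on it) ((linear speed of grinder_tall above 0.6 m/s and contact force between grinder_tall and the fingers below 0.1 N) or (linear speed of grinder_large above 0.6 m/s and contact force between grinder_large and the fingers below 0.1 N) or (linear speed of grinder_medium above 0.6 m/s and contact force between grinder_medium and the fingers below 0.1 N) or (linear speed of grinder_small above 0.6 m/s and contact force between grinder_small and the fingers below 0.1 N)).
It also fails if it takes over 106 s, if anything falls off the work surface, if the arm or the gripper's body presses on something with over 40 N, if the wrist force passes 120 N, or if a joint passes its speed limit or range.

## Robot

A 6-joint arm with a two-finger parallel gripper is mounted at the origin on the work surface. World frame = base frame: x ahead of the robot, y to its left, z up, the work surface at z = 0. Lengths are in mm, angles in rad, forces in N, time in s.
With the tool pointing down it reaches from about 275 to 1000 mm from the base axis. Payload 8.4 kg.
Tool frame: the origin (TCP) lies at the very end of the fingers, on their centre line; the grasp point (between the pads) lies 19 mm behind it; x points along the fingers, y is the direction in which the jaws open and shut, and the axes are right-handed (so a half turn about x gives the same grasp; the last joint's range is limited). The gripper opens to 85 mm and grips with 20 to 120 N. Pads are 22 mm wide; open, the fingers measure 114 mm over their backs; the gripper's body (76 mm by 85 mm) begins 54 mm behind the grasp point. The pads swing forward as they close: fully open they stand 13 mm farther back than shut.
Start: joints at [1.202, 0.353, 1.633, -0, 1.155, -0.002], TCP at [224.143, 583.428, 231.281] pointing down, gripper open.
Joint ranges: [-2.63, 2.63], [-0.92, 2.1], [0.06, 2.66], [-1.3, 4.44], [0, 2.69], [-3.02, 3.02]. Speed limits (rad/s): [2.22, 2.22, 2.79, 3.14, 3.14, 3.14].

## Interface

Orientations are given as [roll, pitch, yaw] about the fixed x, y, z axes, in that order (R = Rz(yaw) Ry(pitch) Rx(roll)).
In Python, from rig import r, grab_frame, camera_params, sign_off gives the robot as it stands.
- The arm moves only by the tool drive_tool, never from a script. Its argument "rows" is one flat list of numbers, 7 for each row, row after row: the shift along the tool's x, y, z in mm, then the turn, a rotation vector about the tool's x, y, z in degrees, then the opening in per cent of the stroke, from 0 (shut) to 100 (fully open). In form: [x, y, z, rx, ry, rz, fingers, x, y, z, rx, ry, rz, fingers, ...]. A call has 1 to 10 rows; each row is the pose to reach, as a shift and turn from the pose measured when the call began, along the tool's axes at that moment; what a row does not reach only later rows make up. A row lasts 1/8 s, in which the tool goes at most 62.5 mm and 10.7 degrees, less where a joint would pass 70% of its speed; a pose out of reach is approached as far as the arm can. A call with a gripper value outside its range is refused whole. The fingers move at their own pace and stop on an object; "newtons" is the grip in N (left out, the last holds). Time passes only in rows, so rows that repeat a pose let the fingers close. It gives the time, the measured TCP pose, the force and the opening at its end, in the units of the state.
- r.sense(): the state, without advancing time (a new reading comes with each control period).
- grab_frame(name): name is "scene" or "top" or "wrist"; returns the picture (480x640x3 uint8, red, green, blue); there is no depth.
- camera_params(name): a dict with "vertical_fov" (degrees; the focal length in pixels is half the picture's height over the tangent of half this angle, whatever the lens; pixels are square), "cx", "cy" (the principal point, pixels), "pose" (4x4, takes a point from camera to world coordinates); the wrist camera has in their place "tool_from_camera" (4x4, takes a point from camera to tool coordinates, whose origin is the TCP and whose axes are the tool frame's). Camera axes: x right, y down, z forward; pixel columns grow to the right and rows downward; lengths in mm; the calibration is good to about 2 mm. A picture is of the moment at which its call begins: read the wrist's pose just before it. camera_params takes no time and is no camera call.
- sign_off(): hands the job in, once; it reports no verdict.
The state is a dict: "clock": time; "qpos": joint angles; "qvel": joint speeds; "joint_efforts": joint torques, N m; "eef_pos": TCP position; "tcp_rot": TCP orientation; "contact_force": force on the tool from outside, world axes, zero at the start; "wrist_torque": the same for the moment, N m; "opening": opening from 0.0 (shut) to 1.0 (fully open).
Only numpy, scipy, OpenCV 4.12 (cv2) and the standard library are available. Lean on these libraries where they do the work, as an engineer would, in place of code of your own. Each camera call takes 0.05 s, during which the arm holds its last target.

## Working session

There is one attempt and no reset: what is moved stays moved. The work goes in short steps, Python scripts to look and compute and a tool call to move; the robot and the scene stay as the last step left them, time stands still between calls to the robot, and variables do not carry over. Pictures are saved under pics/ and viewed, and the job is handed in when it is done.

Besides the shell and the picture viewer there is one more tool, called after "Emit:" as a command line: name --argument value ..., lists and objects as JSON in quotes. drive_tool: Moves the arm, as the interface text tells. Its arguments: {"type":"object","properties":{"rows":{"type":"array","items":{"type":"number"}},"newtons":{"type":"number"}},"required":["rows"]}

```bash
mkdir -p pics; ls; python3 - <<'E'
from rig import r, grab_frame, camera_params
import cv2
print(r.sense())
for n in ("scene","top","wrist"):
    cv2.imwrite(f"pics/{n}0.png",grab_frame(n)[:,:,::-1]); print(n,camera_params(n))
E
```

```text
pics
{'clock': 0.0, 'qpos': array([ 1.20161338e+00,  3.53655750e-01,  1.63417047e+00,  2.03285884e-05,
        1.15517382e+00, -2.39287198e-03]), 'qvel': array([ 1.09294841e-04,  9.51741039e-05, -6.69648721e-04, -1.04446468e-03,
       -1.93332017e-04, -5.02403776e-04]), 'joint_efforts': array([-4.34169837e-03, -6.05255270e+01, -3.42056429e+01, -3.60150134e-04,
        9.28063964e-03, -1.14097804e-05]), 'eef_pos': array([223.95135249, 582.97456268, 230.54137921]), 'tcp_rot': array([-1.58639475,  1.56938882, -1.95319305]), 'contact_force': array([ 1.24040898,  0.28959449, -0.11811653]), 'wrist_torque': array([-0.0044889 , -0.04260203,  0.02571781]), 'opening': 0.9989755032150667}
scene {'vertical_fov': 52.52454087021373, 'cx': 314.5228887464165, 'cy': 242.10406115810122, 'pose': array([[-5.19492802e-02,  8.32166588e-01, -5.52086988e-01,
         1.08605608e+03],
       [ 9.98518069e-01,  5.22597298e-02, -1.51850960e-02,
         1.69406848e+01],
       [ 1.62153872e-02, -5.52057688e-01, -8.33648230e-01,
         9.32574149e+02],
       [ 0.00000000e+00,  0.00000000e+00,  0.00000000e+0
[... 226 characters left out ...]
99895605e-01,  2.30625627e-03, -1.42639214e-02,
         1.21548355e+01],
       [ 1.40716998e-02, -6.87409676e-02, -9.97535296e-01,
         1.17260546e+03],
       [ 0.00000000e+00,  0.00000000e+00,  0.00000000e+00,
         1.00000000e+00]])}
wrist {'vertical_fov': 71.1301567990286, 'cx': 317.34220528027856, 'cy': 239.22365899645402, 'tool_from_camera': array([[-3.47351225e-06, -2.84557067e-01,  9.58659103e-01,
        -1.43077280e+02],
       [ 9.99999983e-01, -1.79441733e-04, -4.96400658e-05,
         9.93082368e-01],
       [ 1.86148882e-04,  9.58659086e-01,  2.84557062e-01,
        -7.21254657e+01],
       [ 0.00000000e+00,  0.00000000e+00,  0.00000000e+00,
         1.00000000e+00]])}
```

View pics/scene0.png

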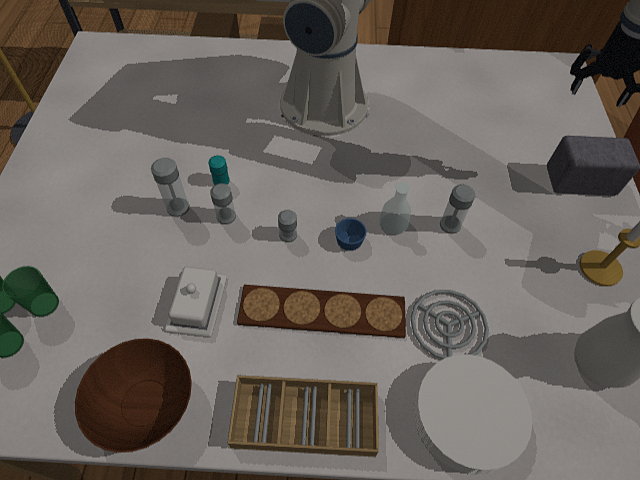

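View pics/top0.png

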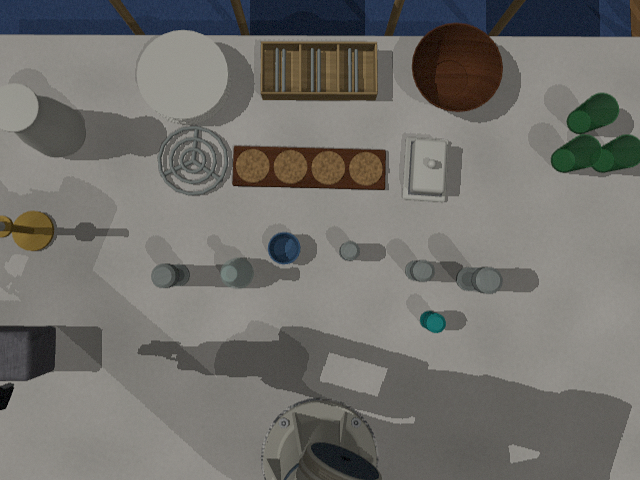

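View pics/wrist0.png

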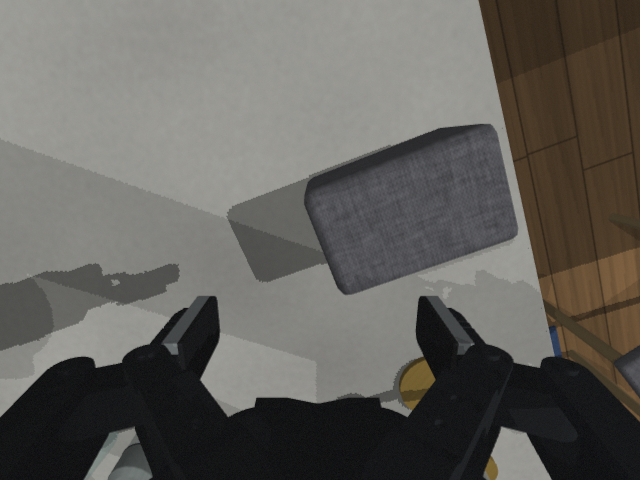

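```bash
python3 - <<'E'
import cv2
t=cv2.imread("pics/top0.png"); s=cv2.imread("pics/scene0.png")
cv2.imwrite("pics/topz1.png",cv2.resize(t[220:340,140:340],None,fx=4,fy=4,interpolation=cv2.INTER_CUBIC))
cv2.imwrite("pics/topz2.png",cv2.resize(t[220:340,330:530],None,fx=4,fy=4,interpolation=cv2.INTER_CUBIC))
cv2.imwrite("pics/topz3.png",cv2.resize(t[120:220,220:420],None,fx=4,fy=4,interpolation=cv2.INTER_CUBIC))
cv2.imwrite("pics/scz1.png",cv2.resize(s[145:265,140:320],None,fx=4,fy=4,interpolation=cv2.INTER_CUBIC))
cv2.imwrite("pics/scz2.png",cv2.resize(s[165:265,330:490],None,fx=4,fy=4,interpolation=cv2.INTER_CUBIC))
E
```

```text
(no output)
```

View pics/topz1.png

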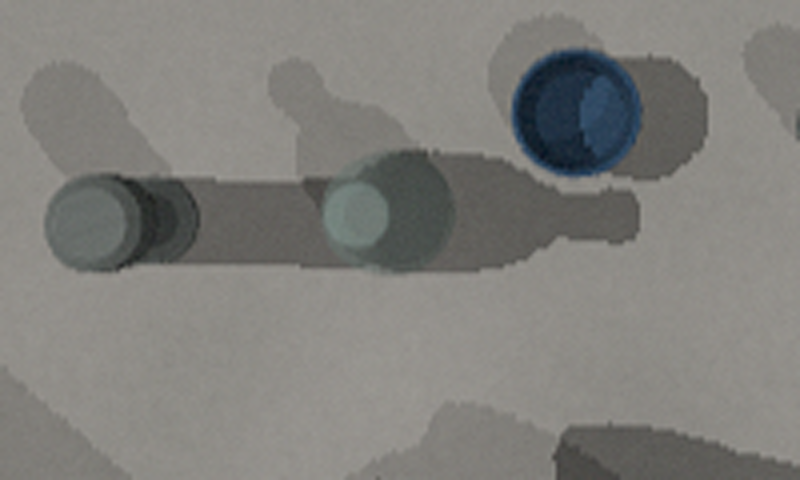

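View pics/topz2.png

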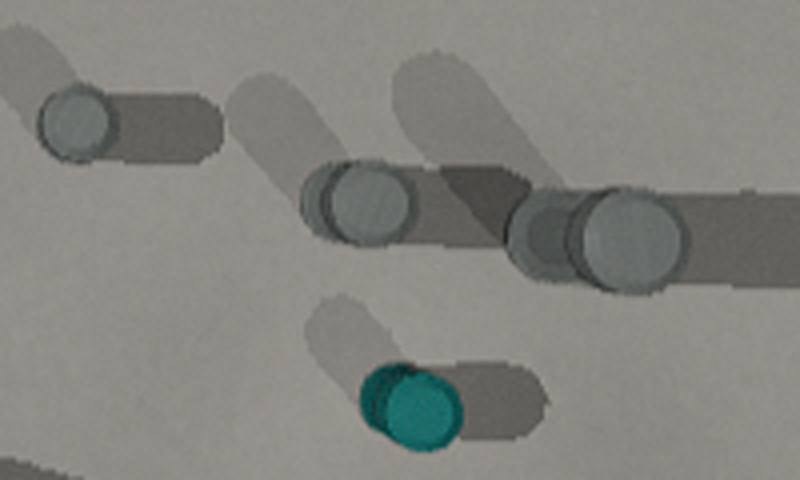

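View pics/topz3.png

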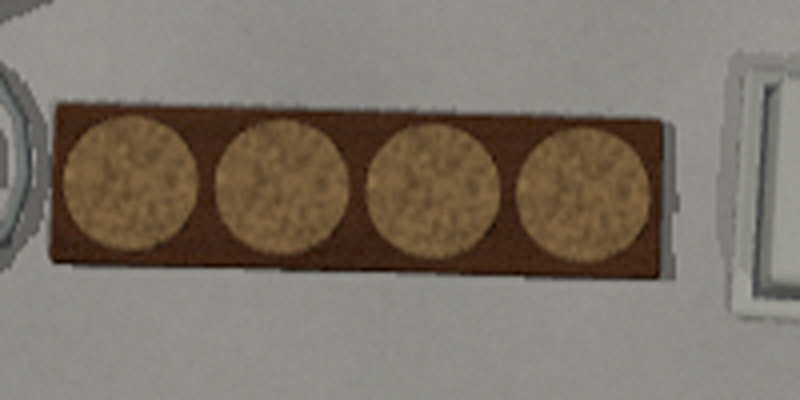

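View pics/scz1.png

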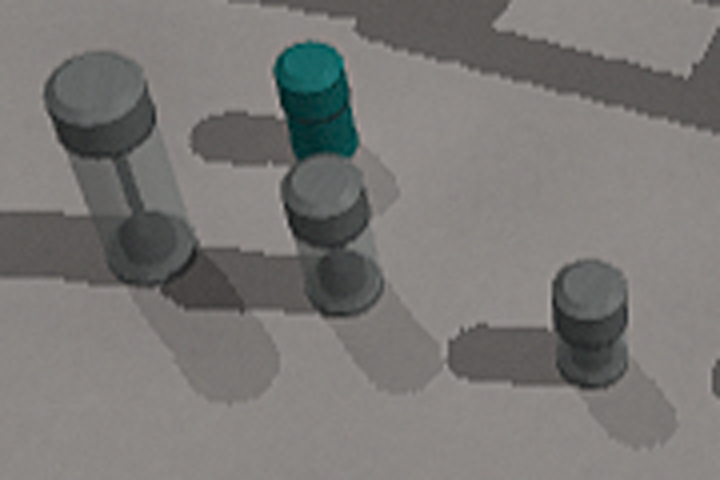

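View pics/scz2.png

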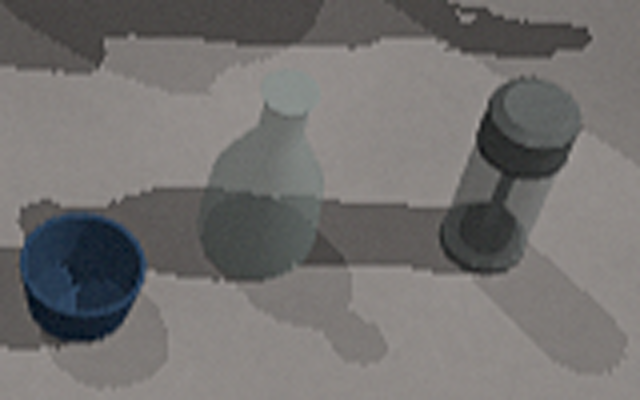

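```bash
cat > h.py <<'E'
import numpy as np
from rig import camera_params
P={n:camera_params(n) for n in("scene","top")}
def ray(n,u,v):
    c=P[n];f=240/np.tan(np.radians(c["vertical_fov"]/2));T=c["pose"]
    d=T[:3,:3]@np.array([(u-c["cx"])/f,(v-c["cy"])/f,1]);return T[:3,3],d
def at(n,u,v,z):
    o,d=ray(n,u,v);return (o+d*(z-o[2])/d[2])[:2]
def zm(p,off): return [(p[0]+.5)/4-.5+off[0],(p[1]+.5)/4-.5+off[1]]
E
python3 - <<'E'
from h import *
np.set_printoptions(precision=1,suppress=True)
A=(140,220);B=(330,220);C=(220,120);S1=(140,145);S2=(330,165)
for nm,cam,p,o,zs in [
 ("L top","top",(92,222),A,(125,150)),("L base","top",(155,221),A,(0,)),("L stop","scene",(534,112),S2,(125,150)),("L sbase","scene",(483,238),S2,(8,)),
 ("T top","top",(633,241),B,(150,125)),("T base","top",(554,235),B,(0,8)),("T stop","scene",(97,88),S1,(150,125)),("T sbase","scene",(151,247),S1,(8,)),
 ("M top","top",(370,203),B,(100,)),("M base","top",(342,202),B,(8,)),("M stop","scene",(324,187),S1,(100,)),("M sbase","scene",(343,282),S1,(8,)),
 ("S top","top",(77,123),B,(75,)),("S stop","scene",(590,289),S1,(75,)),("S sbase","scene",(593,358),S1,(8,)),
 ("teal top","top",(424,411),B,(75,)),
 ("cruet lip","top",(356,214),A,(132,)),("cruet belly","top",(388,211),A,(35,)),("cruet slip","scene",(291,92),S2,(132,)),
 ("bowl","top",(577,112),A,(40,)),
 ("p1","top",(131,183),C,(14,)),("p2","top",(282,187),C,(14,)),("p3","top",(433,190),C,(14,)),("p4","top",(584,194),C,(14,))]:
    q=zm(p,o); print(nm,*[(z,at(cam,*q,z)) for z in zs])
for n,q in (("p1",(384,314)),("p2",(343,310.5)),("p3",(302,307)),("p4",(261,304))): print(n,at("scene",*q,14))
E
```

```text
L top (125, array([401.2, 315.2])) (150, array([401.5, 307.9]))
L base (0, array([400. , 316.2]))
L stop (125, array([403.8, 314.4])) (150, array([425. , 305.2]))
L sbase (8, array([403.1, 316.2]))
T top (150, array([ 390. , -329.4])) (125, array([ 389.3, -337.7]))
T base (0, array([ 389.8, -334.8])) (8, array([ 390. , -332.5]))
T stop (150, array([ 394.8, -328.7])) (125, array([ 372.7, -339.7]))
T sbase (8, array([ 392.3, -331.4]))
M top (100, array([ 408.7, -210.4]))
M base (8, array([ 408.8, -213.7]))
M stop (100, array([ 414.1, -211.1]))
M sbase (8, array([ 410.7, -213.7]))
S top (75, array([451.2, -61.1]))
S stop (75, array([455.8, -61.9]))
S sbase (8, array([455.6, -62.3]))
teal top (75, array([ 299.8, -242.1]))
cruet lip (132, array([404.8, 182.5]))
cruet belly (35, array([405.4, 181. ]))
cruet slip (132, array([404.4, 182.8]))
bowl (40, array([458.8,  78.1]))
p1 (14, array([645. , 150.7]))
p2 (14, array([642.7,  65.8]))
p3 (14, array([640.9, -19.1]))
p4 (14, array([ 638.6, -104.3]))
p1 [646.9 152.9]
p2 [644.  68.]
p3 [641.1 -17.4]
p4 [ 639.3 -103.2]
```

```bash
cat >> h.py <<'E'
from scipy.spatial.transform import Rotation as Ro
from rig import r
# tool x=-z ; tool y=+-x
def target_R(s=1):
    x=np.array([0,0,-1.]);y=np.array([s*1.0,0,0]);return np.stack([x,y,np.cross(x,y)],1)
def cur():
    st=r.sense();return st["eef_pos"],Ro.from_euler("xyz",st["tcp_rot"]).as_matrix(),st
def delta(p,s):
    e,R,st=cur();d=R.T@(np.array(p)-e);rv=Ro.from_matrix(R.T@target_R(s)).as_rotvec(degrees=True);return d.round(1),rv.round(2)
E
python3 - <<'E'
from h import *
e,R,st=cur();print(R.round(3))
for s in(1,-1):print(s,delta((402,315,190),s))
E
```

```text
[[-0.     0.359  0.933]
 [-0.001  0.933 -0.359]
 [-1.    -0.001  0.   ]]
1 (array([  40.9, -186.4,  262.3]), array([6.899e+01, 4.000e-02, 6.000e-02]))
-1 (array([  40.9, -186.4,  262.3]), array([-1.1101e+02, -6.0000e-02,  4.0000e-02]))
```

Emit:
drive_tool --rows '[2, -9, 13, 3.5, 0, 0, 100, 6, -28, 39, 10.5, 0, 0, 100, 10, -50, 70, 18, 0, 0, 100, 15, -75, 105, 27, 0, 0, 100, 21, -100, 140, 36, 0, 0, 100, 27, -125, 175, 45, 0, 0, 100, 33, -148, 208, 54, 0, 0, 100, 38, -167, 235, 62, 0, 0, 100, 41, -180, 254, 67, 0, 0, 100, 41, -186, 262, 69, 0, 0, 100]' --newtons 50

```text
clock: 1.4
eef_pos: [402.1, 314.4, 189.6]
tcp_rot: [-0.582, 1.569, -2.155]
contact_force: [-0.2, -0.6, -0.4]
opening: 0.998
```

```bash
python3 - <<'E'
from h import *
from rig import grab_frame
import cv2
print(cur()[0],delta((402,315,88),1))
cv2.imwrite("pics/w1.png",grab_frame("wrist")[:,:,::-1])
E
```

```text
[402.14769929 314.41547772 189.6295197 ] (array([101.6,  -0. ,  -0.7]), array([-0.15,  0.09,  0.06]))
```

View pics/w1.png

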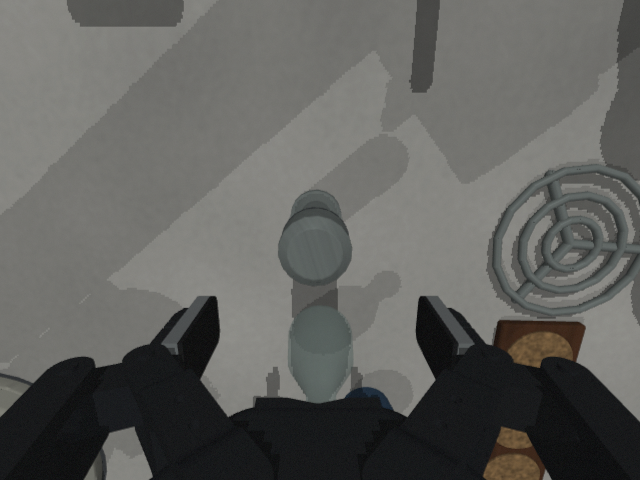

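```bash
cat >> h.py <<'E'
W=camera_params("wrist")
def wat(u,v,z):
    e,R,_=cur();f=240/np.tan(np.radians(W["vertical_fov"]/2));T=W["tool_from_camera"]
    d=R@T[:3,:3]@np.array([(u-W["cx"])/f,(v-W["cy"])/f,1]);o=e+R@T[:3,3]
    return (o+d*(z-o[2])/d[2])[:2].round(1)
E
python3 -c "
from h import *
print(wat(315.5,247,125),wat(316,207,4))"
```

```text
[401.8 320.4] [401.7 323. ]
```

```bash
python3 - <<'E'
import cv2
from h import *
t=cv2.imread("pics/w1.png")[170:310,240:400]
t=cv2.resize(t,None,fx=4,fy=4,interpolation=cv2.INTER_CUBIC)
cv2.imwrite("pics/w1z.png",t)
# project predicted disc
e,R,_=cur();f=240/np.tan(np.radians(W["vertical_fov"]/2));T=W["tool_from_camera"]
def proj(p):
    c=np.linalg.inv(T)@np.append(R.T@(np.array(p)-e),1);return (c[0]/c[2]*f+W["cx"],c[1]/c[2]*f+W["cy"])
for y in(315,318,320):
  print(y,[np.round(proj((402+25*a,y+25*b,z))) for z in (125,0) for a,b in((1,0),(-1,0),(0,1),(0,-1))])
E
```

```text
315 [array([354., 255.]), array([278., 255.]), array([316., 218.]), array([316., 290.]), array([341., 214.]), array([292., 214.]), array([316., 189.]), array([316., 238.])]
318 [array([354., 250.]), array([278., 251.]), array([316., 213.]), array([316., 286.]), array([341., 211.]), array([292., 211.]), array([316., 186.]), array([316., 235.])]
320 [array([354., 247.]), array([277., 248.]), array([316., 210.]), array([316., 283.]), array([341., 209.]), array([292., 209.]), array([316., 184.]), array([316., 233.])]
```

View pics/w1z.png

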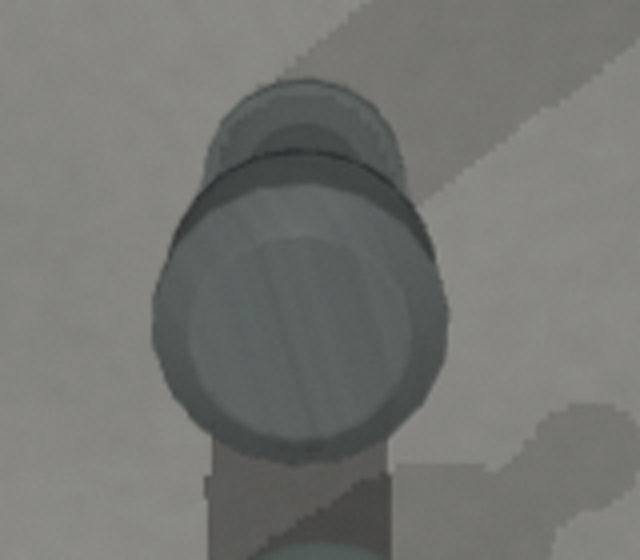

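Emit:
drive_tool --rows '[20, 0, -1.5, 0, 0, 0, 100, 50, 0, -1.5, 0, 0, 0, 100, 80, 0, -1.5, 0, 0, 0, 100, 100, 0, -1.5, 0, 0, 0, 100, 102, 0, -1.5, 0, 0, 0, 100, 102, 0, -1.5, 0, 0, 0, 60, 102, 0, -1.5, 0, 0, 0, 45, 102, 0, -1.5, 0, 0, 0, 30, 102, 0, -1.5, 0, 0, 0, 30, 102, 0, -1.5, 0, 0, 0, 30]' --newtons 50

```text
clock: 2.7
eef_pos: [402.7, 316.1, 89.1]
tcp_rot: [0.93, 1.57, -0.644]
contact_force: [-2.3, 0.4, 5.7]
opening: 0.568
```

```bash
python3 - <<'E'
from h import *
from rig import grab_frame
import cv2
print(cur()[0],delta((641,-18.5,103),1))
cv2.imwrite("pics/w2.png",grab_frame("wrist")[:,:,::-1])
E
```

```text
[402.74267113 316.08822658  89.05209218] (array([-13.7, 239.4, 333.8]), array([-0.19,  0.02, -0.03]))
```

View pics/w2.png

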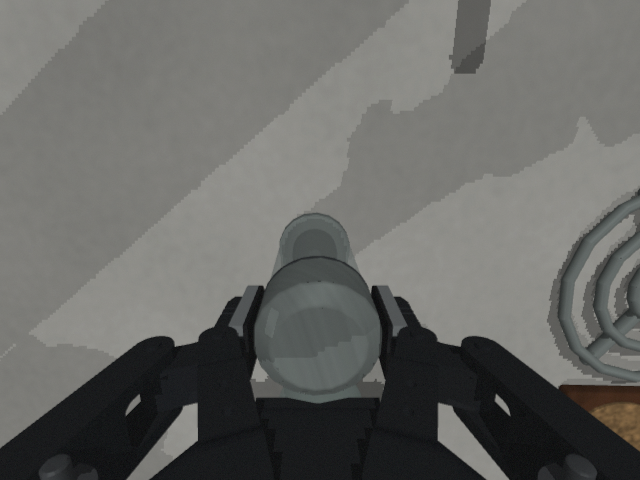

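Emit:
drive_tool --rows '[-15, 0, 0, 0, 0, 0, 30, -45, 0, 0, 0, 0, 0, 30, -75, 7, 10, 0, 0, 0, 30, -95, 24, 33, 0, 0, 0, 30, -100, 48, 67, 0, 0, 0, 30, -100, 77, 107, 0, 0, 0, 30, -100, 106, 147, 0, 0, 0, 30, -100, 130, 182, 0, 0, 0, 30, -100, 142, 198, 0, 0, 0, 30, -100, 144, 200, 0, 0, 0, 30]'

```text
clock: 4.0
eef_pos: [546.5, 115.0, 189.9]
tcp_rot: [1.571, 1.57, -0.005]
contact_force: [-0.3, 0.4, -2.5]
opening: 0.571
```

```bash
python3 - <<'E'
from h import *
print(cur()[0],delta((641,-18.5,103),1),cur()[2]["contact_force"])
E
```

```text
[546.52451568 115.0037665  189.85817054] (array([ 87. ,  95.1, 133. ]), array([-0.29,  0.  , -0.06])) [-0.32254838  0.43838089 -2.45251689]
```

Emit:
drive_tool --rows '[0, 7, 10, 0, 0, 0, 30, 0, 25, 35, 0, 0, 0, 30, 0, 50, 70, 0, 0, 0, 30, 0, 72, 101, 0, 0, 0, 30, 10, 88, 123, 0, 0, 0, 30, 30, 94, 131, 0, 0, 0, 30, 55, 95, 133, 0, 0, 0, 30, 72, 95, 133, 0, 0, 0, 30, 77, 95, 133, 0, 0, 0, 30, 77, 95, 133, 0, 0, 0, 30]'

```text
clock: 5.25
eef_pos: [640.7, -18.0, 112.8]
tcp_rot: [1.736, 1.57, 0.161]
contact_force: [0.0, 0.3, -1.9]
opening: 0.574
```

```bash
python3 - <<'E'
from h import *
from rig import grab_frame
import cv2
print(cur()[0],delta((641,-18.5,103),1),cur()[2]["contact_force"])
cv2.imwrite("pics/w3.png",grab_frame("wrist")[:,:,::-1])
cv2.imwrite("pics/s3.png",grab_frame("scene")[:,:,::-1])
E
```

```text
[640.74206709 -17.95162879 112.77805078] (array([9.8, 0.3, 0.5]), array([-0.25, -0.01, -0.03])) [ 0.01388174  0.3313227  -1.94306439]
```

View pics/w3.png

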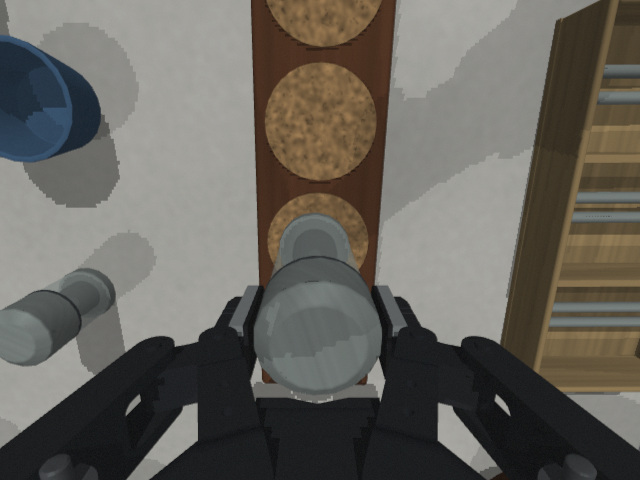

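View pics/s3.png

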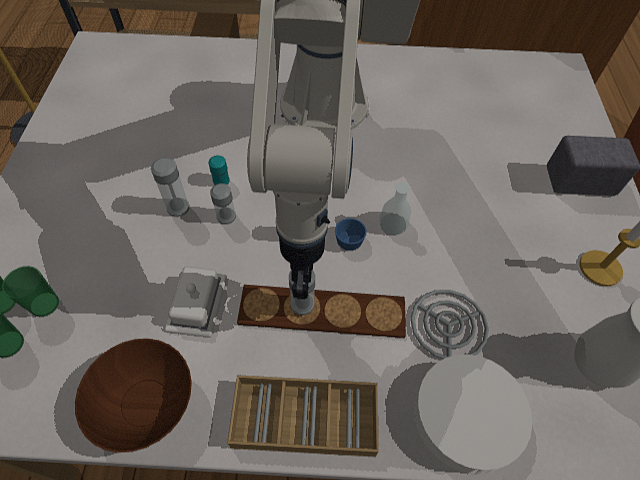

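```bash
python3 - <<'E'
from h import *
print("pad2",wat(321,122,14),"pad3 far edge",wat(318,193.5,14),"foot edge",wat(315,213.5,13))
E
```

```text
pad2 [645.2  66.6] pad3 far edge [642.9  17.6] foot edge [640.6   2.6]
```

Emit:
drive_tool --rows '[4, 1.5, 0, 0, 0, 0, 30, 7, 1.5, 0, 0, 0, 0, 30, 9, 1.5, 0, 0, 0, 0, 30, 9.5, 1.5, 0, 0, 0, 0, 30, 9.5, 1.5, 0, 0, 0, 0, 30, 9.5, 1.5, 0, 0, 0, 0, 30]'

```text
clock: 6.1
eef_pos: [643.0, -18.2, 104.3]
tcp_rot: [1.572, 1.568, -0.004]
contact_force: [0.8, 0.4, -1.4]
opening: 0.565
```

Emit:
drive_tool --rows '[0.8, -0.5, 0, 0, 0, 0, 30, 1.5, -0.5, 0, 0, 0, 0, 30, 1.5, -0.5, 0, 0, 0, 0, 30]'

```text
clock: 6.48
eef_pos: [642.5, -18.2, 103.1]
tcp_rot: [1.571, 1.568, -0.004]
contact_force: [-1.6, 0.6, 2.5]
opening: 0.571
```

Emit:
drive_tool --rows '[0, 0, 0, 0, 0, 0, 65, 0, 0, 0, 0, 0, 0, 80, 0, 0, 0, 0, 0, 0, 100, -10, 0, 0, 0, 0, 0, 100, -30, 0, 0, 0, 0, 0, 100, -60, 0, 0, 0, 0, 0, 100, -90, 0, 0, 0, 0, 0, 100, -110, 0, 0, 0, 0, 0, 100, -115, 0, 0, 0, 0, 0, 100]'

```text
clock: 7.6
eef_pos: [643.1, -18.2, 220.3]
tcp_rot: [1.562, 1.565, -0.014]
contact_force: [-0.7, -0.0, -1.5]
opening: 1.001
```

```bash
python3 - <<'E'
from h import *
from rig import grab_frame
import cv2
print(cur()[0],delta((391,-331,205),1),cur()[2]["contact_force"])
cv2.imwrite("pics/w4.png",grab_frame("wrist")[:,:,::-1])
E
```

```text
[643.0671578  -18.210874   220.28690251] (array([  13.9, -250.7,  314. ]), array([-0.27,  0.  , -0.32])) [-0.66892922 -0.04186592 -1.45149714]
```

View pics/w4.png

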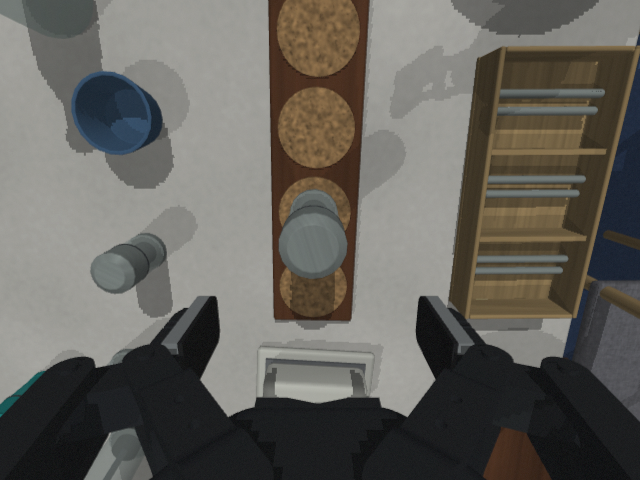

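Emit:
drive_tool --rows '[0, -8, 10, 0, 0, 0, 100, 0, -30, 38, 0, 0, 0, 100, 0, -62, 78, 0, 0, 0, 100, 0, -98, 123, 0, 0, 0, 100, 0, -134, 168, 0, 0, 0, 100, 5, -170, 213, 0, 0, 0, 100, 10, -204, 255, 0, 0, 0, 100, 13, -230, 288, 0, 0, 0, 100, 14, -246, 308, 0, 0, 0, 100, 14, -251, 314, 0, 0, 0, 100]'

```text
clock: 8.9
eef_pos: [388.3, -331.6, 203.5]
tcp_rot: [1.983, 1.568, 0.405]
contact_force: [1.0, 0.1, -0.1]
opening: 0.998
```

```bash
cat >> h.py <<'E'
def proj(p):
    e,R,_=cur();f=240/np.tan(np.radians(W["vertical_fov"]/2));T=W["tool_from_camera"]
    c=np.linalg.inv(T)@np.append(R.T@(np.array(p)-e),1);return np.array([c[0]/c[2]*f+W["cx"],c[1]/c[2]*f+W["cy"]])
def chk(x,y,h,d,name):
    import cv2
    from rig import grab_frame
    pts=[[proj((x+d/2*np.cos(a),y+d/2*np.sin(a),z)) for a in np.linspace(0,6.283,40)] for z in(0,h)]
    t=grab_frame("wrist")[:,:,::-1].copy()
    c=np.mean(pts[1],0).astype(int);x0=max(0,c[0]-80);y0=max(0,c[1]-90)
    z=cv2.resize(t[y0:y0+140,x0:x0+160],None,fx=4,fy=4,interpolation=cv2.INTER_CUBIC)
    for q in pts: cv2.polylines(z,[((np.array(q)-[x0,y0]+.5)*4).astype(np.int32)],True,(0,0,255),1)
    cv2.imwrite(name,z)
E
python3 - <<'E'
from h import *
print(cur()[0],delta((391,-331,113),1),cur()[2]["contact_force"])
chk(391,-331,150,54,"pics/c5.png")
E
```

```text
[ 388.32602904 -331.62162226  203.51739217] (array([90.5,  2.4, -0.5]), array([-0.4 , -0.07, -0.16])) [ 1.04646454  0.11800431 -0.14362089]
```

View pics/c5.png

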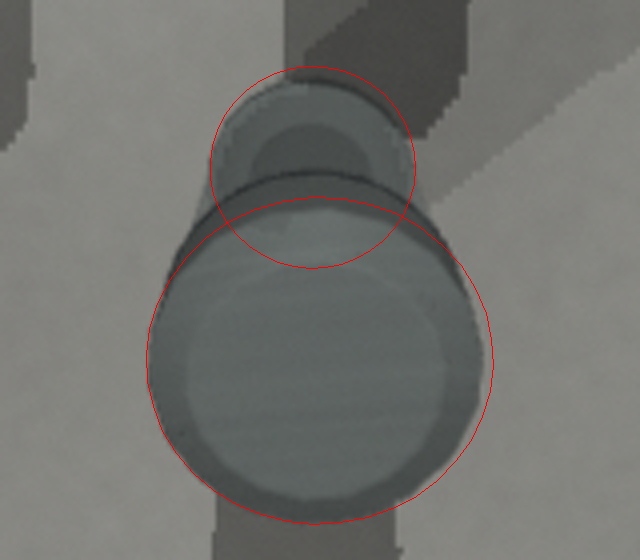

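Emit:
drive_tool --rows '[20, 2, 0, 0, 0, 0, 100, 50, 2, 0, 0, 0, 0, 100, 75, 2, 0, 0, 0, 0, 100, 89, 2, 0, 0, 0, 0, 100, 91, 2, 0, 0, 0, 0, 100, 91, 2, 0, 0, 0, 0, 60, 91, 2, 0, 0, 0, 0, 45, 91, 2, 0, 0, 0, 0, 35, 91, 2, 0, 0, 0, 0, 35, 91, 2, 0, 0, 0, 0, 35]' --newtons 50

```text
clock: 10.2
eef_pos: [391.3, -332.1, 114.0]
tcp_rot: [1.469, 1.567, -0.108]
contact_force: [-1.2, 0.6, 5.4]
opening: 0.613
```

```bash
python3 - <<'E'
from h import *
p=cur()[0];print(p,delta((640,-103.5,p[2]+14),1),cur()[2]["contact_force"])
E
```

```text
[ 391.27573224 -332.14767252  113.99161242] (array([ -13.1,  247.3, -230.2]), array([-0.37,  0.02, -0.24])) [-1.20536507  0.59835478  5.3814593 ]
```

Emit:
drive_tool --rows '[-15, 0, 0, 0, 0, 0, 35, -45, 0, 0, 0, 0, 0, 35, -80, 7, -7, 0, 0, 0, 35, -105, 24, -22, 0, 0, 0, 35, -113, 48, -45, 0, 0, 0, 35, -113, 77, -72, 0, 0, 0, 35, -113, 106, -99, 0, 0, 0, 35, -113, 130, -121, 0, 0, 0, 35, -113, 142, -132, 0, 0, 0, 35, -113, 144, -134, 0, 0, 0, 35]'

```text
clock: 11.45
eef_pos: [535.9, -198.7, 228.0]
tcp_rot: [1.411, 1.566, -0.165]
contact_force: [0.3, -0.3, -2.9]
opening: 0.613
```

```bash
python3 - <<'E'
from h import *
p=cur()[0];print(p,delta((640,-103.5,128),1),cur()[2]["contact_force"])
E
```

```text
[ 535.92851767 -198.73453142  228.01842022] (array([100.4, 103.1, -95.8]), array([-0.3 ,  0.04, -0.25])) [ 0.31631267 -0.27855175 -2.91290542]
```

Emit:
drive_tool --rows '[0, 8, -7, 0, 0, 0, 35, 0, 28, -26, 0, 0, 0, 35, 0, 55, -51, 0, 0, 0, 35, 0, 80, -74, 0, 0, 0, 35, 5, 96, -89, 0, 0, 0, 35, 25, 102, -95, 0, 0, 0, 35, 55, 103, -96, 0, 0, 0, 35, 80, 103, -96, 0, 0, 0, 35, 90, 103, -96, 0, 0, 0, 35, 91, 103, -96, 0, 0, 0, 35]'

```text
clock: 12.7
eef_pos: [638.9, -103.7, 136.4]
tcp_rot: [1.349, 1.568, -0.227]
contact_force: [0.3, 0.2, -2.2]
opening: 0.614
```

```bash
python3 - <<'E'
from h import *
from rig import grab_frame
import cv2
print(cur()[0],delta((640,-103.5,128),1),cur()[2]["contact_force"])
cv2.imwrite("pics/w6.png",grab_frame("wrist")[:,:,::-1])
E
```

```text
[ 638.949999   -103.72645002  136.38398591] (array([ 8.4,  1. , -0.2]), array([-0.33,  0.03, -0.14])) [ 0.25897167  0.1901911  -2.18864809]
```

View pics/w6.png

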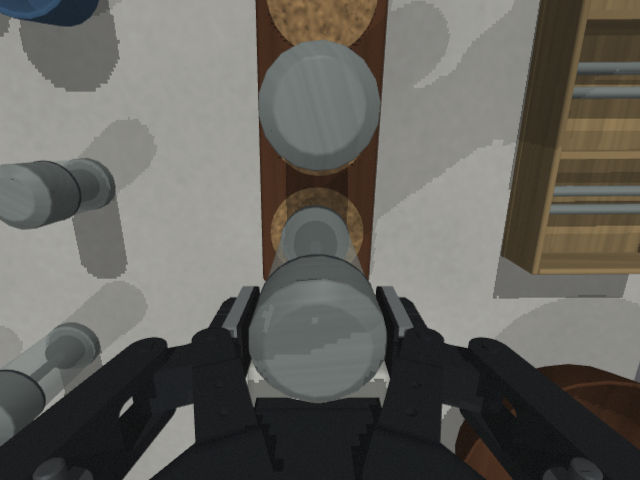

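```bash
python3 - <<'E'
from h import *
print("pad4 far edge",wat(317.5,188,14)-[0,38],"foot edge",wat(316,207.5,15)-[0,27])
E
```

```text
pad4 far edge [ 641.  -105.3] foot edge [ 639.7 -109.8]
```

Emit:
drive_tool --rows '[4, 1.5, -1.5, 0, 0, 0, 35, 7, 1.5, -1.5, 0, 0, 0, 35, 8.5, 1.5, -1.5, 0, 0, 0, 35, 9, 1.5, -1.5, 0, 0, 0, 35, 9, 1.5, -1.5, 0, 0, 0, 35]'

```text
clock: 13.38
eef_pos: [641.2, -102.2, 128.3]
tcp_rot: [1.384, 1.567, -0.192]
contact_force: [-0.3, -0.2, -2.2]
opening: 0.61
```

Emit:
drive_tool --rows '[0.5, 0, 0.5, 0, 0, 0, 35, 1, 0, 0.5, 0, 0, 0, 35, 1, 0, 0.5, 0, 0, 0, 35]'

```text
clock: 13.75
eef_pos: [641.3, -102.8, 128.1]
tcp_rot: [1.386, 1.566, -0.191]
contact_force: [-3.1, 0.2, 5.0]
opening: 0.617
```

Emit:
drive_tool --rows '[0, 0, 0, 0, 0, 0, 70, 0, 0, 0, 0, 0, 0, 85, 0, 0, 0, 0, 0, 0, 100, -10, 0, 0, 0, 0, 0, 100, -30, 0, 0, 0, 0, 0, 100, -60, 0, 0, 0, 0, 0, 100, -80, 0, 0, 0, 0, 0, 100, -87, 0, 0, 0, 0, 0, 100]'

```text
clock: 14.75
eef_pos: [641.7, -102.8, 217.3]
tcp_rot: [1.402, 1.563, -0.175]
contact_force: [0.9, 0.2, -0.3]
opening: 1.004
```

```bash
python3 - <<'E'
from h import *
from rig import grab_frame
import cv2
print(cur()[0],delta((410,-212,165),1),cur()[2]["contact_force"])
cv2.imwrite("pics/w7.png",grab_frame("wrist")[:,:,::-1])
E
```

```text
[ 641.74183896 -102.81324064  217.3183845 ] (array([  50.7, -231.5,  110.4]), array([-0.33,  0.07, -0.43])) [ 0.92823848  0.18090571 -0.28006569]
```

View pics/w7.png

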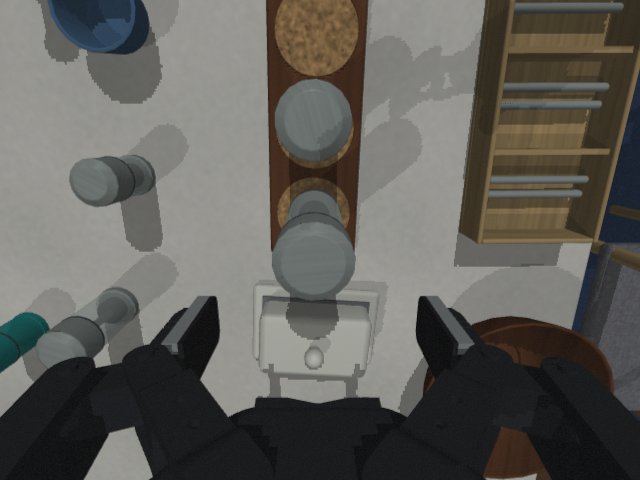

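Emit:
drive_tool --rows '[0, -10, 5, 0, 0, 0, 100, 0, -40, 19, 0, 0, 0, 100, 0, -80, 38, 0, 0, -0.2, 100, 0, -120, 57, 0, 0, -0.4, 100, 10, -160, 76, -0.3, 0, -0.4, 100, 25, -195, 93, -0.3, 0, -0.4, 100, 40, -220, 105, -0.3, 0, -0.4, 100, 49, -230, 110, -0.3, 0, -0.4, 100, 51, -231, 110, -0.3, 0, -0.4, 100]'

```text
clock: 15.92
eef_pos: [409.7, -211.5, 164.0]
tcp_rot: [-1.087, 1.57, -2.659]
contact_force: [0.1, -0.3, -0.0]
opening: 1.001
```

```bash
python3 - <<'E'
from h import *
print(cur()[0],delta((410,-212,63),1),cur()[2]["contact_force"])
chk(410,-212,100,46,"pics/c8.png")
E
```

```text
[ 409.65684042 -211.53242535  163.99271186] (array([101. ,   0.5,   0.4]), array([-0.08,  0.03,  0.06])) [ 0.07656969 -0.3334917  -0.04432116]
```

View pics/c8.png

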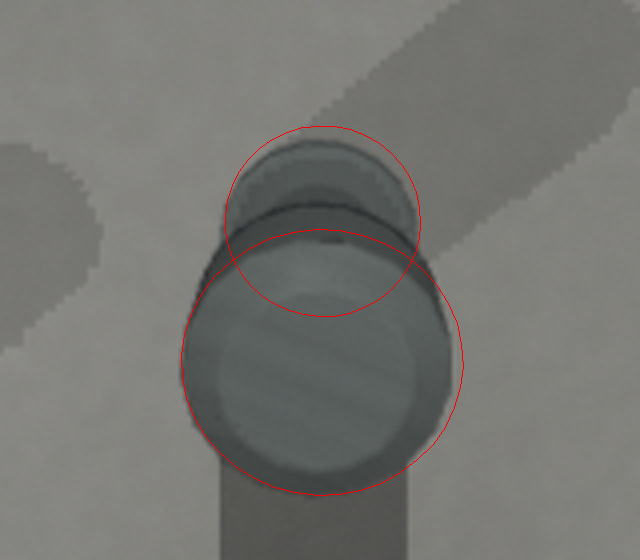

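Emit:
drive_tool --rows '[20, 0, 1, 0, 0, 0, 100, 50, 0, 1, 0, 0, 0, 100, 80, 0, 1, 0, 0, 0, 100, 98, 0, 1, 0, 0, 0, 100, 101, 0, 1, 0, 0, 0, 100, 101, 0, 1, 0, 0, 0, 60, 101, 0, 1, 0, 0, 0, 40, 101, 0, 1, 0, 0, 0, 25, 101, 0, 1, 0, 0, 0, 25, 101, 0, 1, 0, 0, 0, 25]' --newtons 50

```text
clock: 17.23
eef_pos: [410.9, -212.9, 64.3]
tcp_rot: [0.605, 1.569, -0.967]
contact_force: [-1.3, 0.8, 6.8]
opening: 0.522
```

```bash
python3 - <<'E'
from h import *
p=cur()[0];print(p,delta((644.5,66.5,p[2]+14),1),cur()[2]["contact_force"])
E
```

```text
[ 410.94483466 -212.91156117   64.33310654] (array([ -14.2,  233.3, -279.6]), array([-0.06,  0.1 , -0.07])) [-1.33891845  0.80508491  6.84860939]
```

Emit:
drive_tool --rows '[-15, 0, 0, 0, 0, 0, 25, -45, 0, 0, 0, 0, 0, 25, -80, 3, -8, 0, 0, 0, 25, -105, 10, -30, 0, 0, 0, 25, -113, 20, -65, 0, 0, 0, 25, -113, 33, -105, 0, 0, 0, 25, -113, 46, -145, 0, 0, 0, 25, -113, 58, -183, 0, 0, 0, 25, -113, 66, -208, 0, 0, 0, 25, -113, 70, -220, 0, 0, 0, 25]'

```text
clock: 18.48
eef_pos: [481.5, 8.3, 178.1]
tcp_rot: [0.976, 1.568, -0.594]
contact_force: [0.8, -0.7, -1.1]
opening: 0.521
```

```bash
python3 - <<'E'
from h import *
p=cur()[0];print(p,delta((644.5,66.5,78.3),1),cur()[2]["contact_force"])
E
```

```text
[481.49432446   8.33442051 178.12986686] (array([100.1, 162.8, -58.3]), array([ 0.02,  0.09, -0.14])) [ 0.84991692 -0.65948449 -1.0932981 ]
```

Emit:
drive_tool --rows '[0, 8, -15, 0, 0, 0, 25, 0, 25, -38, 0, 0, 0, 25, 0, 55, -55, 0, 0, 0, 25, 0, 92, -58, 0, 0, 0, 25, 0, 128, -58, 0, 0, 0, 25, 5, 152, -58, 0, 0, 0, 25, 30, 162, -58, 0, 0, 0, 25, 65, 163, -58, 0, 0, 0, 25, 87, 163, -58, 0, 0, 0, 25, 91, 163, -58, 0, 0, 0, 25]'

```text
clock: 19.73
eef_pos: [643.7, 65.8, 85.9]
tcp_rot: [-0.298, 1.569, -1.87]
contact_force: [-0.1, 0.4, -2.1]
opening: 0.53
```

```bash
python3 - <<'E'
from h import *
from rig import grab_frame
import cv2
print(cur()[0],delta((644.5,66.5,78.3),1),cur()[2]["contact_force"])
cv2.imwrite("pics/w9.png",grab_frame("wrist")[:,:,::-1])
E
```

```text
[643.74499596  65.81903176  85.87615649] (array([ 7.6,  0.8, -0.7]), array([-0.02,  0.11,  0.03])) [-0.08525479  0.36062297 -2.08859281]
```

View pics/w9.png

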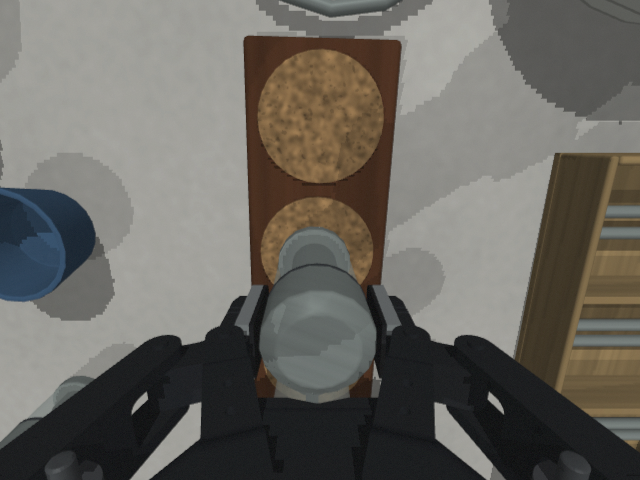

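```bash
python3 - <<'E'
from h import *
print("pad1",wat(321,116,14),"pad2 far edge",wat(317,197,14)-[0,38],"foot edge",wat(314,227,25)-[0,23])
E
```

```text
pad1 [647.2 152.7] pad2 far edge [644.7  65.5] foot edge [642.8  63.3]
```

Shift x +1.5, y +1.5 and lower.

Emit:
drive_tool --rows '[4, 1.5, -1.5, 0, 0, 0, 25, 6.5, 1.5, -1.5, 0, 0, 0, 25, 8, 1.5, -1.5, 0, 0, 0, 25, 8.5, 1.5, -1.5, 0, 0, 0, 25, 8.5, 1.5, -1.5, 0, 0, 0, 25]'

```text
clock: 20.4
eef_pos: [645.9, 67.4, 78.4]
tcp_rot: [0.533, 1.569, -1.038]
contact_force: [-0.5, -0.2, 2.4]
opening: 0.527
```

Contact; release and rise.

Emit:
drive_tool --rows '[0.3, 0, 0, 0, 0, 0, 25, 0.3, 0, 0, 0, 0, 0, 65, 0.3, 0, 0, 0, 0, 0, 80, 0, 0, 0, 0, 0, 0, 100, -10, 0, 0, 0, 0, 0, 100, -35, 0, 0, 0, 0, 0, 100, -65, 0, 0, 0, 0, 0, 100, -95, 0, 0, 0, 0, 0, 100, -115, 0, 0, 0, 0, 0, 100, -120, 0, 0, 0, 0, 0, 100]'

```text
clock: 21.65
eef_pos: [646.5, 67.7, 200.1]
tcp_rot: [1.159, 1.567, -0.412]
contact_force: [1.2, 0.5, 0.7]
opening: 1.001
```

```bash
python3 - <<'E'
from h import *
from rig import grab_frame
import cv2
print(cur()[0],delta((453.5,-62,150),1),cur()[2]["contact_force"])
cv2.imwrite("pics/w10.png",grab_frame("wrist")[:,:,::-1])
E
```

```text
[646.49796491  67.72924663 200.09393601] (array([  49.6, -193.2,  129.7]), array([-0.01,  0.09, -0.2 ])) [1.15193887 0.52720386 0.65108838]
```

View pics/w10.png

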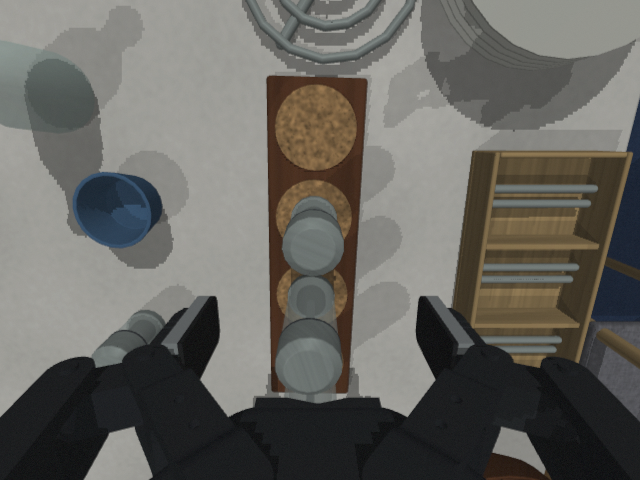

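Emit:
drive_tool --rows '[0, -8, 5, 0, 0, 0, 100, 0, -32, 21, 0, 0, 0, 100, 0, -65, 44, 0, 0, 0, 100, 0, -100, 67, 0, 0, 0, 100, 5, -135, 91, 0, 0, 0, 100, 20, -165, 111, 0, 0, 0, 100, 38, -185, 124, 0, 0, 0, 100, 48, -192, 129, 0, 0, 0, 100, 50, -193, 130, 0, 0, 0, 100]'

```text
clock: 22.82
eef_pos: [452.7, -62.4, 148.6]
tcp_rot: [0.732, 1.569, -0.84]
contact_force: [-0.2, 0.2, -0.1]
opening: 1.002
```

```bash
python3 - <<'E'
from h import *
print(cur()[0],delta((453.5,-62,39),1),cur()[2]["contact_force"])
chk(453.5,-62,75,42,"pics/c11.png")
E
```

```text
[452.73841453 -62.42051728 148.55478138] (array([109.6,   0.6,  -0.6]), array([-0.05,  0.08, -0.07])) [-0.20111293  0.23146753 -0.09756513]
```

View pics/c11.png

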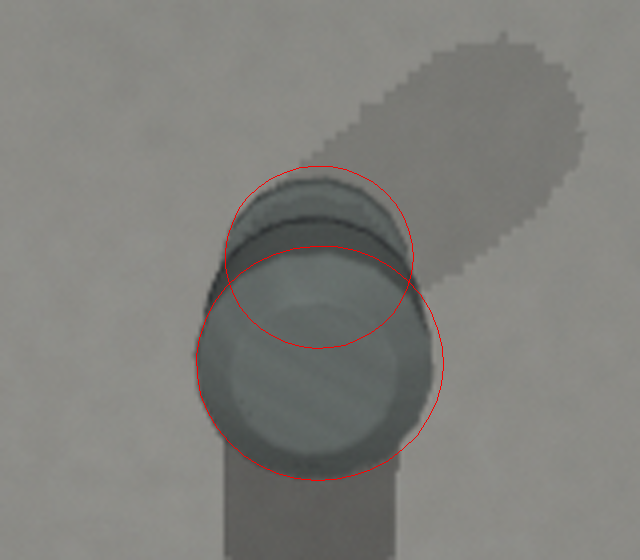

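Emit:
drive_tool --rows '[20, 0, 0, 0, 0, 0, 100, 50, 0, 0, 0, 0, 0, 100, 85, 0, 0, 0, 0, 0, 100, 106, 0, 0, 0, 0, 0, 100, 109, 0, 0, 0, 0, 0, 100, 109, 0, 0, 0, 0, 0, 60, 109, 0, 0, 0, 0, 0, 40, 109, 0, 0, 0, 0, 0, 20, 109, 0, 0, 0, 0, 0, 20, 109, 0, 0, 0, 0, 0, 20]' --newtons 50

```text
clock: 24.12
eef_pos: [454.3, -62.6, 40.9]
tcp_rot: [1.155, 1.567, -0.416]
contact_force: [-2.0, 0.2, 6.2]
opening: 0.478
```

```bash
python3 - <<'E'
from h import *
p=cur()[0];print(p,delta((647,152,p[2]+14),1),cur()[2]["contact_force"])
E
```

```text
[454.30406962 -62.58393772  40.90752839] (array([ -13.6,  192.6, -214.7]), array([-0.03,  0.1 , -0.22])) [-1.9568964   0.21687292  6.20187615]
```

Emit:
drive_tool --rows '[-15, 0, 0, 0, 0, 0, 20, -45, 0, 0, 0, 0, 0, 20, -85, 3, -8, 0, 0, 0, 20, -110, 9, -28, 0, 0, 0, 20, -118, 19, -60, 0, 0, 0, 20, -118, 31, -97, 0, 0, 0, 20, -118, 43, -134, 0, 0, 0, 20, -118, 54, -168, 0, 0, 0, 20, -118, 62, -190, 0, 0, 0, 20, -118, 66, -200, 0, 0, 0, 20]'

```text
clock: 25.38
eef_pos: [520.3, 138.6, 159.9]
tcp_rot: [1.293, 1.566, -0.277]
contact_force: [0.7, 0.3, -0.5]
opening: 0.477
```

```bash
python3 - <<'E'
from h import *
p=cur()[0];print(p,delta((647,152,54.9),1),cur()[2]["contact_force"])
E
```

```text
[520.32956818 138.61574277 159.88476627] (array([105.6, 126.2, -13.4]), array([ 0.04,  0.08, -0.28])) [ 0.73011183  0.32277029 -0.49524137]
```

Emit:
drive_tool --rows '[0, 10, -5, 0, 0, 0, 20, 0, 35, -12, 0, 0, 0, 20, 0, 68, -13, 0, 0, 0, 20, 0, 100, -13, 0, 0, 0, 20, 5, 118, -13, 0, 0, 0, 20, 30, 125, -13, 0, 0, 0, 20, 65, 126, -13, 0, 0, 0, 20, 88, 126, -13, 0, 0, 0, 20, 96, 126, -13, 0, 0, 0, 20, 97, 126, -13, 0, 0, 0, 20]'

```text
clock: 26.62
eef_pos: [646.6, 151.3, 63.4]
tcp_rot: [1.208, 1.566, -0.362]
contact_force: [0.3, -0.1, -1.8]
opening: 0.475
```

```bash
python3 - <<'E'
from h import *
from rig import grab_frame
import cv2
print(cur()[0],delta((647,152,54.9),1),cur()[2]["contact_force"])
cv2.imwrite("pics/w12.png",grab_frame("wrist")[:,:,::-1])
E
```

```text
[646.59283322 151.26425744  63.35028727] (array([ 8.5,  0.4, -0.7]), array([ 0.02,  0.09, -0.24])) [ 0.3237789  -0.11461823 -1.79703896]
```

View pics/w12.png

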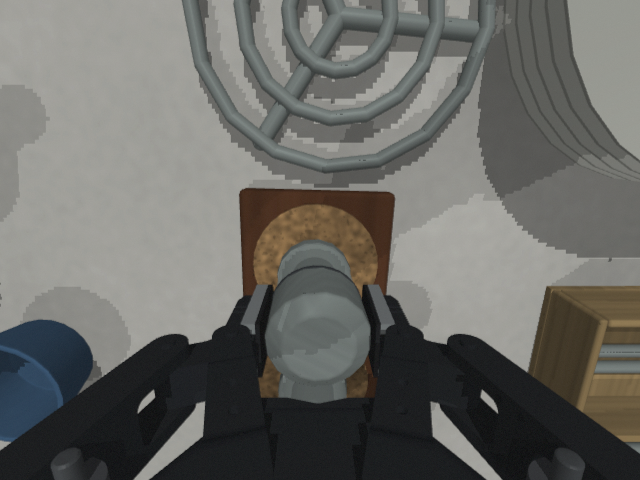

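```bash
python3 - <<'E'
from h import *
print("pad1 far edge",wat(316,204.5,14)-[0,38],"foot edge",wat(314.5,240,26)-[0,21])
E
```

```text
pad1 far edge [647.1 150.4] foot edge [646.2 149.4]
```

Emit:
drive_tool --rows '[4, 0.5, -0.5, 0, 0, 0, 20, 7, 0.5, -0.5, 0, 0, 0, 20, 8.5, 0.5, -0.5, 0, 0, 0, 20, 9, 0.5, -0.5, 0, 0, 0, 20, 9, 0.5, -0.5, 0, 0, 0, 20]'

```text
clock: 27.3
eef_pos: [647.6, 152.0, 55.1]
tcp_rot: [1.324, 1.565, -0.247]
contact_force: [-1.4, 0.5, 0.1]
opening: 0.48
```

Emit:
drive_tool --rows '[0.5, 0, 0, 0, 0, 0, 20, 0.5, 0, 0, 0, 0, 0, 20, 0.3, 0, 0, 0, 0, 0, 60, 0.3, 0, 0, 0, 0, 0, 80, 0, 0, 0, 0, 0, 0, 100, -10, 0, 0, 0, 0, 0, 100, -35, 0, 0, 0, 0, 0, 100, -70, 0, 0, 0, 0, 0, 100, -105, 0, 0, 0, 0, 0, 100, -135, 0, 0, 0, 0, 0, 100]'

```text
clock: 28.55
eef_pos: [647.2, 152.2, 192.4]
tcp_rot: [1.432, 1.564, -0.138]
contact_force: [-0.1, 0.2, 0.2]
opening: 1.003
```

Emit:
drive_tool --rows '[-20, 0, 0, 0, 0, 0, 100, -40, -10, 0, 0, 0, 0, 100, -60, -40, -10, 0, 0, 0, 100, -60, -90, -30, 0, 0, 0, 100, -60, -140, -50, 0, 0, 0, 100, -60, -190, -80, 0, 0, 0, 100, -60, -240, -120, 0, 0, 0, 100, -60, -270, -150, 0, 0, 0, 100, -60, -280, -160, 0, 0, 0, 100, -60, -280, -160, 0, 0, 0, 100]'

```text
clock: 29.8
eef_pos: [366.3, 312.3, 250.6]
tcp_rot: [1.419, 1.564, -0.149]
contact_force: [0.3, -0.1, 0.5]
opening: 0.999
```

```bash
python3 - <<'E'
from h import *
from rig import grab_frame
import cv2
print(cur()[0])
t=grab_frame("top")[:,:,::-1];s=grab_frame("scene")[:,:,::-1]
cv2.imwrite("pics/t13.png",t);cv2.imwrite("pics/s13.png",s)
cv2.imwrite("pics/t13z.png",cv2.resize(t[120:220,220:420],None,fx=4,fy=4,interpolation=cv2.INTER_CUBIC))
cv2.imwrite("pics/s13z.png",cv2.resize(s[220:350,225:425],None,fx=4,fy=4,interpolation=cv2.INTER_CUBIC))
E
```

```text
[366.28156139 312.25277756 250.58286861]
```

View pics/t13.png

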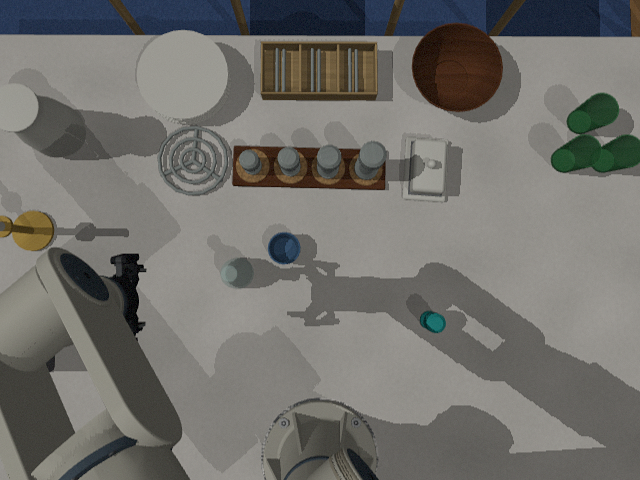

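View pics/t13z.png

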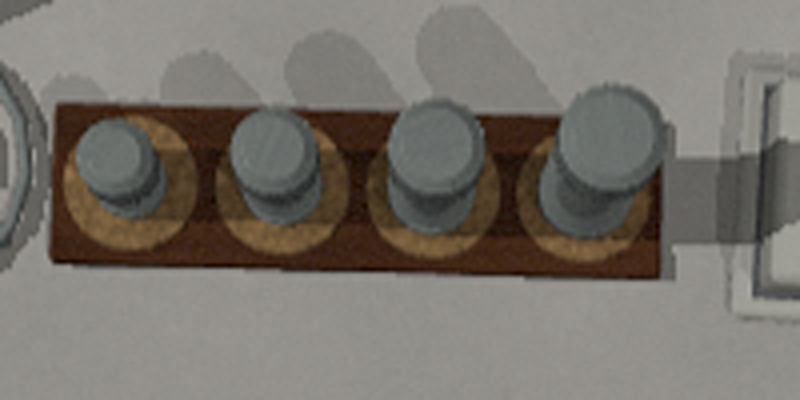

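View pics/s13z.png

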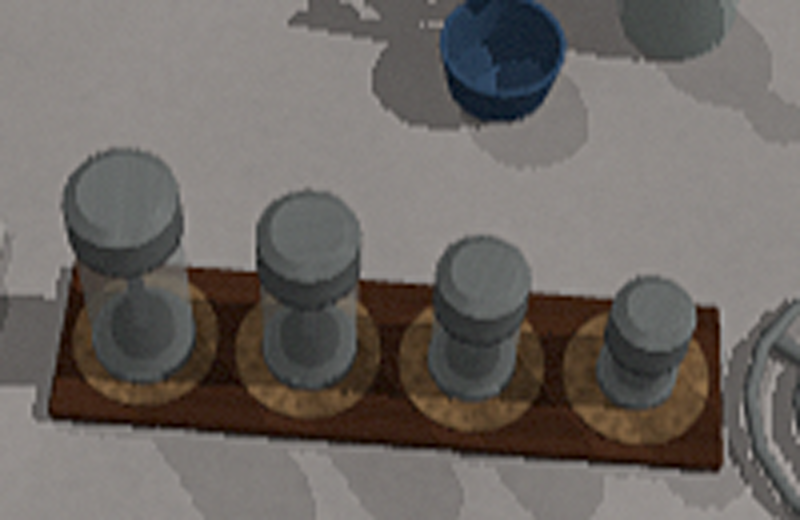

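```bash
python3 - <<'E'
from h import *
C=(220,120);S=(225,220)
for n,tp,pp,st,sp,h in [("S",(114,157),(131,183),(652,314),(636,377),75),("M",(272,152),(282,187),(484,280),(471,363),100),("L",(436,148),(433,190),(309,232),(309,350),125),("T",(610,138),(584,194),(122,200),(145,335),150)]:
    a=at("top",*zm(tp,C),h+14);b=at("top",*zm(pp,C),14);c=at("scene",*zm(st,S),h+14);d=at("scene",*zm(sp,S),14)
    print(n,a.round(1),(a-b).round(1),"scene",c.round(1),(c-d).round(1))
E
```

```text
S [643.9 150.7] [-1.1  0. ] scene [648.6 149.8] [ 2.  -2.4]
M [641.2  66.4] [-1.4  0.5] scene [648.3  66.6] [ 4.5 -0.1]
L [637.9 -17.4] [-3.   1.8] scene [641.4 -16.9] [-0.   0.7]
T [ 637.5 -102.3] [-1.1  2. ] scene [ 643.9 -102. ] [6.  1.6]
```

```bash
python3 -c "
from rig import sign_off
print(sign_off())"
```

```text
the job is handed in; nothing more can be done
None
```

The four grinders are standing on the cork pads in height order, and the job was handed in with the clock at about 30 s. The butter dish was at the right-hand end (-y), so tall is on pad_4, large on pad_3, medium on pad_2 and small on pad_1. I lowered each one until the wrist force showed contact before opening the fingers.

- **Centring:** The last top view puts every axis within about 3.5 mm of its pad's centre. The scene view puts the worst one, tall, about 6 mm off. The two cameras disagree by 3–7 mm across the row (x), but both are well inside the 15 mm limit.
- **Upright and released:** All four stood upright in the last pictures. The arm had drawn back clear of them, with a wrist force reading near zero.
- **Other objects:** By eye, the cruet, butter dish, bowl and teal look-alike are where they started. I did not measure their positions again.

No check failed.

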